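# Start the vacuum hold-down at its control box

## Robot

A 7-joint arm with a two-finger parallel gripper is mounted at the origin on a cart in front of the work surface, level with it; the furniture and walls round the work are solid. World frame = base frame: x ahead of the robot, y to its left, z up, the work surface at z = 0. Lengths are in m, angles in rad, forces in N, time in s.
With the tool pointing down it reaches from about 0.4 to 0.9 m from the base axis. Payload 5.5 kg.
Tool frame: the origin (TCP) lies at the very end of the fingers, on their centre line; the grasp point (between the pads) lies 19 mm behind it; z points along the fingers, y is the direction in which the jaws open and shut (so a half turn about z gives the same grasp; the last joint's range is limited). The gripper opens to 85 mm and grips with 20 to 120 N. Pads are 22 mm wide; open, the fingers measure 114 mm over their backs; the gripper's body (76 mm by 85 mm) begins 54 mm behind the grasp point. The pads swing forward as they close: fully open they stand 13 mm farther back than shut.
Start: joints at [-1.016, 0.501, -0.427, 1.55, 0.221, 1.138, -0.21], TCP at [0.187, 0.623, 0.231] pointing down, gripper open.
Joint ranges: [-2.88, 2.88], [-0.31, 2.03], [-1.54, 1.56], [0.2, 2.42], [-1.41, 4.55], [0.19, 2.02], [-2.57, 2.57]. Speed limits (rad/s): [2.57, 2.57, 3.14, 3.14, 3.14, 3.14, 3.14].

## Interface

Orientations are given as a 3x3 rotation matrix whose columns are the frame's x, y, z axes.
In Python, from workcell import * gives the robot as it stands.
- The arm moves only by the tool move_arm, never from a script. Its argument "motion" is one flat list of numbers, 7 for each row, row after row: the turn, a rotation vector about the tool's x, y, z in degrees, then the shift along the tool's x, y, z in mm, then the opening, from 0 (shut) to 1 (fully open). In form: [ax, ay, az, tx, ty, tz, gripper, ax, ay, az, tx, ty, tz, gripper, ...]. A call has 1 to 12 rows; each row is the pose to reach, as a shift and turn from the pose measured when the call began, along the tool's axes at that moment; what a row does not reach only later rows make up. A row lasts 1/12 s, in which the tool goes at most 41.7 mm and 7.16 degrees, less where a joint would pass 70% of its speed; a pose out of reach is approached as far as the arm can. A call with a gripper value outside its range is refused whole. The fingers move at their own pace and stop on an object; "grip_force" is the grip in N (left out, the last holds). Time passes only in rows, so rows that repeat a pose let the fingers close. It gives the time, the measured TCP pose, the force and the opening at its end, in the units of the state.
- read_state(): the state, without advancing time (a new reading comes with each control period).
- camera(name): name is "side" or "top"; returns (picture, depth): 400x640x3 uint8, blue, green, red; 400x640 float32, m along the optical axis (not along the pixel's ray), 0 where there is no reading.
- get_calibration(name): a dict with "fx", "fy", "cx", "cy" (pixels), "view" (4x4, takes a point from world to camera coordinates). Camera axes: x right, y down, z forward; pixel columns grow to the right and rows downward; lengths in m; the calibration is good to about 2 mm. A picture is of the moment at which its call begins. get_calibration takes no time and is no camera call.
- finish_job(): hands the job in, once; it reports no verdict.
Trained networks look in the newest picture that a camera, given by its name, has taken for a name from the list of things; names that differ only in an ending like _2 or _b are one class to them, and where a whole thing is asked for, a point or a joint stands for the part that bears it (a point fixed in the world has none). Each returns a list of dicts, best first, with "score" (0 to 1); they miss things now and then, are a little off and sometimes report something else, mostly with a low value. They report only what shows in the picture. A call takes as long as a camera call.
- boxes_of(thing, camera): "location" ([x, y, z] in m, in world coordinates, good to about 4 mm: the middle of the surface that is visible of it).
The state is a dict: "clock": time; "qpos": joint angles; "joint_vel": joint speeds; "joint_torque": joint torques, N m; "eef_pos": TCP position; "eef_rot": TCP orientation; "wrist_force": force on the tool from outside, world axes, zero at the start; "torque": the same for the moment, N m; "width": finger opening in m.
Only numpy, scipy, OpenCV 4.12 (cv2) and the standard library are available. Lean on these libraries where they do the work, as an engineer would, in place of code of your own. Each camera call takes 0.05 s, during which the arm holds its last target.

## Task

Start the vacuum hold-down at the grey control box, pressing with the closed fingertips: first push down the raised far end of the long paddle so that it tips fully over, then push the square key all the way in so that it stays down, then press the big round button fully in, keep it in for about a second and let go. Do not press the small round button, and do not pick up or shift anything: the blank on the plate, the chisel, the tin and the screwdriver stay where they lie.

Things in the scene. Friction and masses are not known exactly. Their poses are not given: they have to be found in the camera images.
- control_box: Grey enclosure of the controls, 136 (its x) x 300 (its y) x 40 mm high, fixed to the worktop; its place and yaw vary. Origin: centre of its underside; x axis points to its far side, away from the robot, z up. All four controls have black plastic caps on equal steel base plates (112 x 64 mm), side by side at 70 mm pitch along the box's y axis in an order that varies; the paddle pivot, the key and the buttons all lie on the line x = 0 of the box.
- paddle_far_end (a point): Point to press on the upper face of the paddle, on its centre line 33 mm to the far side of its pivot (moves with it). The paddle is a slab 90 long (along the box's x) x 42 wide x 10 mm thick, pivoted at its middle, 62 mm above the worktop, on an axis along the box's y. It starts with this far end raised. Pushed down here it moves about 12 mm in all against light friction (2 N here, more nearer the pivot) to a hard stop and stays where it is left.
- paddle (a joint): Tilt of the paddle, rad: -0.18 far end fully up (off), +0.18 far end fully down (on). Starts between -0.18 and -0.13.
- key_top (a point): Centre of the upper face of the square key, a flat cap 36 x 36 mm, about 70 mm above the worktop when up and 60 mm when down (moves with it).
- key (a joint): How far the square key is pushed in, m: 0 up, 0.010 hard stop. It has no return spring: about 2.5 N of friction, and it stays where it is left. Starts between 0 and 0.0015.
- big_button_top (a point): Centre of the upper face of the big round button, 44 mm across, 70 mm above the worktop when released (moves with it).
- big_button (a joint): How far the big round button is pressed, m: 0 released, 0.007 hard stop. Spring: 1.5 N at first, 5 N at the stop; it springs back when let go.
- small_button_top (a point): Centre of the upper face of the small round button, 22 mm across, 70 mm above the worktop. Not to be pressed.
- small_button (a joint): How far the small round button is pressed, m: 0 released, 0.007 hard stop.
- vacuum_plate: Aluminium hold-down plate, 90 x 198 x 20 mm (with a brass stub on its near side), fixed behind the control box; origin: centre of its underside.
- blank: Loose dark wooden bridge blank, 30 x 160 x 10 mm, lying on the plate; origin: centre of its underside. A bystander.
- chisel: Loose wood chisel, 248 mm long, about 27 mm wide and 30 mm high, pointing roughly away from or towards the robot, on the worktop to the left of the box; origin: centre of its underside. A bystander.
- tin: Loose round tin with a blue lid, 72 mm across, 28 mm high, to the near left of the box; origin: centre of its underside. A bystander.
- driver: Loose screwdriver, 200 mm long, yellow handle, about 31 mm high, lying to the right of the box; origin: centre of its underside. A bystander.

How it is judged:
On the way, in this order (a step that is already met when the one before it is completed fails the run):
1. the paddle is tipped with its far end fully down (beyond +0.14 rad) (value of joint paddle above 0.14 rad), for 0.1 s.
2. the square key is pushed all the way in (beyond 8.5 of 10 mm) (value of joint key above 0.0085 m), for 0.1 s.
3. the big round button is fully in (beyond 5.5 of 7 mm) for half a second (value of joint big_button above 0.0055 m), for 0.5 s.
At the end, for the whole second after the job is handed in: The paddle stands with its far end down (beyond +0.14 rad), the square key is down (beyond 8.5 mm), the big and small round buttons are out (within 1 mm), and the blank, chisel, tin and screwdriver lie within 15 mm of where they were (value of joint paddle above 0.14 rad and value of joint key above 0.0085 m and value of joint each of big_button, small_button below 0.001 m and distance of each of blank, chisel, tin, driver from where it was at the start of the episode below 0.015 m); the robot touches nothing.
It fails at once if the square key is pushed in before the paddle has been tipped over (value of joint key above 0.005 m and value of joint paddle below 0.12 rad).
It fails at once if the big round button is pressed before the square key is in (value of joint big_button above 0.003 m and value of joint key below 0.0075 m).
It fails at once if the small round button is pressed (value of joint small_button above 0.003 m).
It fails at once if the blank, chisel, tin or screwdriver is lifted or shifted by more than 15 mm (distance of any of blank, chisel, tin, driver from where it was at the start of the episode above 0.015 m).
It also fails if it takes over 40 s, if anything falls off the work surface, if the arm or the gripper's body presses on something with over 40 N, if the wrist force passes 120 N, or if a joint passes its speed limit or range.

## Working session

There is one attempt and no reset: what is moved stays moved. The work goes in short steps, Python scripts to look and compute and a tool call to move; the robot and the scene stay as the last step left them, time stands still between calls to the robot, and variables do not carry over. Pictures are saved under pics/ and viewed, and the job is handed in when it is done.

Besides the shell and the picture viewer there is one more tool, called as a command line: name --argument value ..., lists and objects as JSON in quotes. move_arm: Moves the arm, as the interface text tells. Its arguments: {"type":"object","properties":{"motion":{"type":"array","items":{"type":"number"}},"grip_force":{"type":"number"}},"required":["motion"]}

```bash
mkdir -p pics; ls; python3 - <<'E'
from workcell import *
import cv2,numpy as np
s=read_state();print(s['clock'],s['eef_pos'],s['eef_rot'],s['width'])
for c in ['top','side']:
    p,d=camera(c);cv2.imwrite(f'pics/{c}0.png',p);np.save(f'/tmp/{c}d.npy',d)
    g=get_calibration(c);print(c,g)
    for t in ['control_box','paddle_far_end','key_top','big_button_top','small_button_top']:
        r=boxes_of(t,c);print(c,t,[(np.round(x['location'],3),round(x['score'],2)) for x in r[:3]])
print(read_state()['clock'])
E
```

```text
pics
0.0 [0.18685299 0.62184707 0.2302627 ] [[-9.57742258e-01  2.87627232e-01 -5.85230543e-04]
 [ 2.87627826e-01  9.57740489e-01 -1.84121008e-03]
 [ 3.09168265e-05 -1.93173329e-03 -9.99998134e-01]] 0.08532766659541302
top {'fx': 502.9617209346402, 'fy': 502.9617209346402, 'cx': 318.6058589802296, 'cy': 200.00153552227806, 'view': array([[-1.06925926e-03, -9.99903244e-01, -1.38693946e-02,
         2.11736079e-02],
       [-9.95553274e-01,  2.37081987e-03, -9.41703633e-02,
         5.87136389e-01],
       [ 9.41941335e-02,  1.37070287e-02, -9.95459483e-01,
         1.37777666e+00],
       [ 0.00000000e+00,  0.00000000e+00,  0.00000000e+00,
         1.00000000e+00]])}
top control_box [(array([ 0.522, -0.059,  0.039]), 0.83), (array([ 0.535, -0.1  ,  0.07 ]), 0.29), (array([0.513, 0.037, 0.066]), 0.26)]
top paddle_far_end [(array([0.51 , 0.041, 0.07 ]), 0.92), (array([ 0.521, -0.032,  0.069]), 0.35)]
top key_top [(array([ 0.522, -0.032,  0.068]), 0.65), (array([0.777, 0.115, 0.032]), 0.48)]
top big_button_top [(array([ 0.532, -0.104,  0.07 ]), 0.69)]
top small_button_top [(array([0.766, 0.117, 0.022]), 0.41), (array([ 0.539, -0.168,  0.068]), 0.36), (array([0.514, 0.038, 0.062]), 0.22)]
side {'fx': 416.30348306726717, 'fy': 416.30348306726717, 'cx': 321.27897674401385, 'cy': 197.44012648526257, 'view': array([[-0.20025139,  0.97971616,  0.00745804,  0.0879548 ],
       [ 0.85308278,  0.17810129, -0.49043827, -0.44637489],
       [-0.48181858, -0.09184862, -0.87144402,  1.45554335],
       [ 0.        ,  0.        ,  0.        ,  1.        ]])}
side control_box [(array([0.52 , 0.042, 0.064]), 0.73), (array([ 0.582, -0.057,  0.037]), 0.58)]
side paddle_far_end [(array([0.52 , 0.043, 0.062]), 0.65)]
side key_top [(array([ 0.533, -0.023,  0.071]), 0.62)]
side big_button_top [(array([ 0.535, -0.101,  0.071]), 0.45)]
side small_button_top []
0.6
```

View pics/top0.png

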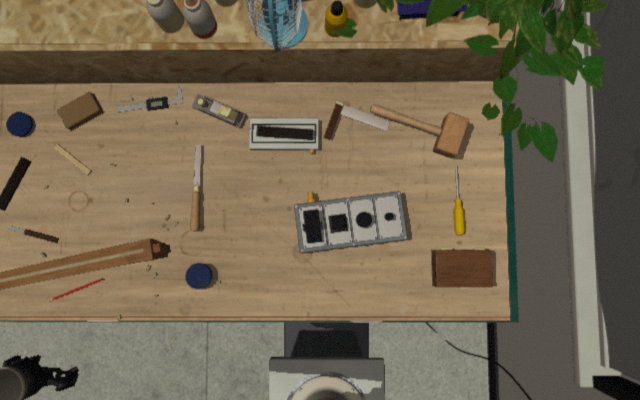

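View pics/side0.png

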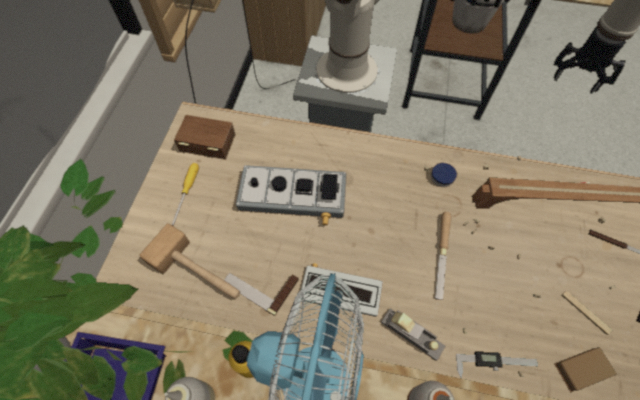

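The top view shows, from left to right, the paddle (312,227), key (338,222), big button (364,219) and small button (389,216). Now I'll measure the black caps precisely.

```bash
cat > h.py <<'E'
from workcell import *
import cv2,numpy as np
def blobs(c,p,d,T=60):
    g=get_calibration(c);V=g['view'];
    v,u=np.mgrid[0:400,0:640]
    P=np.stack([(u-g['cx'])/g['fx']*d,(v-g['cy'])/g['fy']*d,d],-1)
    W=(P-V[:3,3])@V[:3,:3]
    m=(p.max(2)<T)&(W[...,0]>.42)&(W[...,0]<.64)&(W[...,1]>-.22)&(W[...,1]<.12)&(W[...,2]>.045)&(W[...,2]<.2)&(d>0)
    n,L,S,C=cv2.connectedComponentsWithStats(m.astype(np.uint8))
    out=[]
    for i in range(1,n):
        if S[i,4]>15:
            q=W[L==i]; out.append((C[i],S[i,4],np.median(q,0),(q.min(0)+q.max(0))/2,q.max(0)-q.min(0)))
    return out,W
E
python3 - <<'E'
from h import *
np.set_printoptions(precision=4,suppress=True)
for c in ['top','side']:
    p=cv2.imread(f'pics/{c}0.png');d=np.load(f'/tmp/{c}d.npy')
    o,W=blobs(c,p,d)
    for b in o: print(c,*b)
    m=(W[...,0]>.42)&(W[...,0]<.64)&(W[...,1]>-.24)&(W[...,1]<.14)&(W[...,2]>.03)&(W[...,2]<.056)&(d>0)
    pts=W[m]; r=cv2.minAreaRect(pts[:,:2].astype(np.float32)*1000);print(r, np.percentile(pts[:,2],[10,50,90]))
    x0,y0=(280,180) if c=='top' else (225,150)
    cv2.imwrite(f'pics/z{c}.png',cv2.resize(p[y0:y0+85,x0:x0+140],None,fx=5,fy=5,interpolation=cv2.INTER_NEAREST))
E
```

```text
top [312.5331 225.9599] 499 [0.5128 0.0351 0.0673] [0.5129 0.0361 0.062 ] [0.0862 0.0512 0.0328]
top [363.9399 219.3224] 183 [ 0.5312 -0.1027  0.0698] [ 0.5316 -0.1039  0.0623] [0.0383 0.0401 0.033 ]
top [388.9149 216.1489] 47 [ 0.5393 -0.1705  0.0695] [ 0.5395 -0.1718  0.0631] [0.0168 0.024  0.0279]
top [338.0407 222.8593] 270 [ 0.5209 -0.0327  0.0666] [ 0.5218 -0.0332  0.0611] [0.0492 0.0493 0.0315]
((539.6390380859375, -65.17288208007812), (165.20220947265625, 300.4678955078125), 7.151472568511963) [0.0379 0.0444 0.0495]
side [328.6246 186.6103] 349 [0.5201 0.0364 0.0679] [0.5173 0.0366 0.0615] [0.0875 0.0458 0.032 ]
side [278.6855 183.5849] 159 [ 0.5392 -0.0994  0.0694] [ 0.5363 -0.1007  0.0622] [0.0371 0.0383 0.0266]
side [253.8571 182.0476] 42 [ 0.5464 -0.1697  0.0666] [ 0.5442 -0.1693  0.0617] [0.016  0.0138 0.0268]
side [303.2912 185.5989] 182 [ 0.5304 -0.0333  0.0676] [ 0.5266 -0.0333  0.0617] [0.0449 0.0422 0.0285]
((542.3318481445312, -64.48677062988281), (166.62481689453125, 300.3923034667969), 6.926558494567871) [0.0376 0.0441 0.0481]
```

View pics/ztop.png

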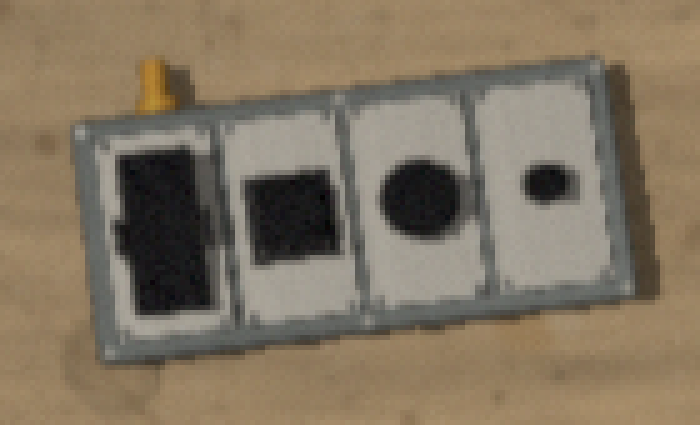

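move_arm --motion '[0,0,-2,-10,-9,0,0,0,0,-4,-38,-34,0,0,0,0,-6,-66,-59,0,0,0,0,-8,-95,-84,0,0,0,0,-10,-123,-109,0,0,0,0,-12,-152,-134,0,0,0,0,-14,-180,-160,0,0,0,0,-16,-209,-185,0,0,0,0,-18,-237,-210,0,0,0,0,-20,-266,-235,0,0,0,0,-22,-294,-260,0,0,0,0,-24,-323,-286,0,0]' --grip_force 40

```text
clock: 1.6
eef_pos: [0.4147, 0.2543, 0.2318]
eef_rot: [[-0.992, -0.129, 0.001], [-0.129, 0.992, 0.001], [-0.001, 0.0, -1.0]]
wrist_force: [1.9, 1.9, 0.2]
width: -0.0004
```

move_arm --motion '[0,0,0,-15,-33,10,0,0,0,0,-30,-66,25,0,0,0,0,-45,-98,40,0,0,0,0,-60,-130,60,0,0,0,0,-75,-163,80,0,0,0,0,-90,-196,100,0,0,0,0,-100,-218,120,0,0,0,0,-105,-230,130,0,0,0,0,-105,-230,135,0,0,0,0,-105,-230,135,0,0,0,0,-105,-230,135,0]'

```text
clock: 2.52
eef_pos: [0.5481, 0.0423, 0.0972]
eef_rot: [[-0.991, -0.131, 0.001], [-0.131, 0.991, 0.002], [-0.001, 0.002, -1.0]]
wrist_force: [-0.3, 1.1, 1.2]
width: -0.0002
```

```bash
cat > look.py <<'E'
import sys
from h import *
n=sys.argv[1]; out=[]
for c,x0,y0 in (('top',280,170),('side',225,140)):
    p,d=camera(c)
    out.append(cv2.resize(p[y0:y0+100,x0:x0+140],None,fx=4,fy=3,interpolation=cv2.INTER_CUBIC))
    print(c); [print(np.round(b[0]),b[1],np.round(b[2],4),np.round(b[3],4)) for b in blobs(c,p,d)[0]]
cv2.imwrite(f'pics/{n}.png',np.vstack(out)[:600])
s=read_state();print(s['clock'],s['wrist_force'])
E
python3 look.py a1
```

```text
top
[363. 219.] 199 [ 0.5313 -0.1004  0.0698] [ 0.5303 -0.1026  0.0616]
[389. 216.] 57 [ 0.539  -0.1697  0.0694] [ 0.5387 -0.1715  0.0611]
[340. 222.] 205 [ 0.5234 -0.0382  0.0672] [ 0.5232 -0.0385  0.0607]
side
[322. 183.] 864 [0.553  0.0274 0.1427] [0.5325 0.0227 0.1227]
[279. 184.] 178 [ 0.5391 -0.0994  0.0689] [ 0.5351 -0.1012  0.0602]
[254. 182.] 53 [ 0.5457 -0.1691  0.0677] [ 0.5431 -0.1691  0.0617]
2.6167 [-0.15566205 -0.89186772  0.64162763]
```

View pics/a1.png

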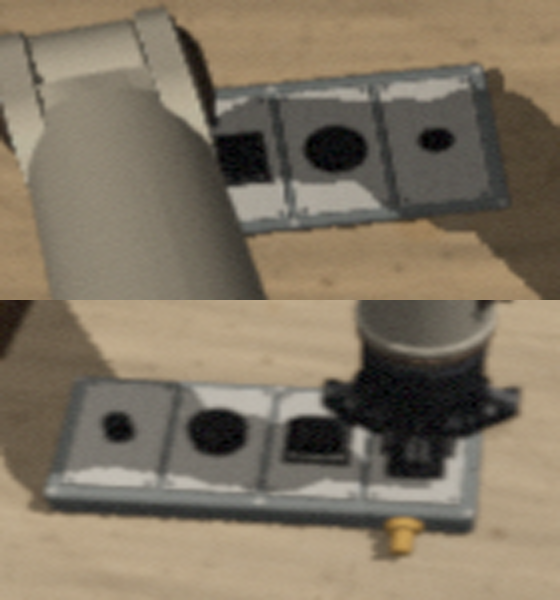

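The side view shows the shut fingers over the paddle's far half (about pixel 322,190), clear of the key. Next I press down.

move_arm --motion '[0,0,0,0,2,8,0,0,0,0,0,2,16,0,0,0,0,0,2,22,0,0,0,0,0,2,26,0,0,0,0,0,2,29,0,0,0,0,0,2,31,0,0,0,0,0,2,33,0,0,0,0,0,2,34,0,0,0,0,0,2,34,0]'

```text
clock: 3.37
eef_pos: [0.5487, 0.0445, 0.0639]
eef_rot: [[-0.991, -0.132, 0.003], [-0.132, 0.991, 0.002], [-0.003, 0.001, -1.0]]
wrist_force: [0.5, -0.1, -0.1]
width: 0.0001
```

move_arm --motion '[0,0,0,0,-4,1,0,0,0,0,0,-4,2,0,0,0,0,0,-4,3,0,0,0,0,0,-4,3,0]'

```text
clock: 3.7
eef_pos: [0.5495, 0.0397, 0.0618]
eef_rot: [[-0.991, -0.131, 0.003], [-0.131, 0.991, 0.001], [-0.003, 0.001, -1.0]]
wrist_force: [-2.1, -1.1, 9.7]
width: -0.0
```

move_arm --motion '[0,0,0,0,0,1,0,0,0,0,0,0,2,0,0,0,0,0,0,3,0,0,0,0,0,0,3,0]'

```text
clock: 4.03
eef_pos: [0.5496, 0.0397, 0.0612]
eef_rot: [[-0.991, -0.131, 0.003], [-0.131, 0.991, 0.0], [-0.003, 0.0, -1.0]]
wrist_force: [-7.5, -0.1, 23.3]
width: -0.0002
```

move_arm --motion '[0,0,0,0,0,-15,0,0,0,0,0,0,-35,0,0,0,0,10,-20,-40,0,0,0,0,25,-50,-40,0,0,0,0,34,-69,-38,0,0,0,0,34,-69,-34,0,0,0,0,34,-69,-32,0,0,0,0,34,-69,-32,0]'

```text
clock: 4.7
eef_pos: [0.5244, -0.0329, 0.0925]
eef_rot: [[-0.991, -0.131, 0.002], [-0.131, 0.991, 0.001], [-0.002, 0.001, -1.0]]
wrist_force: [0.4, 0.2, -0.0]
width: -0.0001
```

```bash
python3 look.py a2; python3 -c "
from workcell import *;s=read_state();print(s['eef_pos'])"
```

```text
top
[311. 227.] 411 [0.5074 0.0401 0.068 ] [0.5135 0.0376 0.1165]
[388. 216.] 57 [ 0.5392 -0.1682  0.0688] [ 0.5386 -0.1719  0.0608]
side
[302. 172.] 659 [ 0.5341 -0.0317  0.1546] [ 0.5261 -0.0318  0.123 ]
[329. 186.] 409 [0.5182 0.0363 0.0661] [0.5174 0.036  0.0614]
[279. 183.] 174 [ 0.537  -0.1     0.0689] [ 0.5332 -0.1     0.0624]
[254. 182.] 53 [ 0.546  -0.1687  0.0677] [ 0.5437 -0.1695  0.0613]
4.8 [ 0.93343592 -0.26467418 -0.74278775]
[ 0.52500479 -0.03184857  0.09288527]
```

View pics/a2.png

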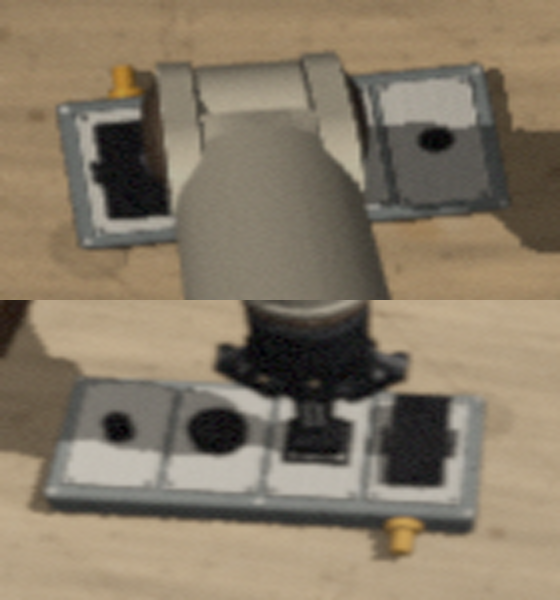

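Now I'll fit the paddle tilt from depth in the side view before pressing the key.

```bash
python3 - <<'E'
from h import *
def tilt(p,d,c):
    o,W=blobs(c,p,d)
    m=(p.max(2)<60)&(W[...,1]>.022)&(W[...,1]<.052)&(W[...,0]>.47)&(W[...,0]<.565)&(W[...,2]>.053)&(W[...,2]<.085)
    q=W[m]; s=(q[:,0]-.5155)*.991+(q[:,1]-.036)*.13
    k=abs(s)<.04
    f=np.polyfit(s[k],q[k,2],1);return k.sum(),f
print(tilt(cv2.imread('pics/side0.png'),np.load('/tmp/sided.npy'),'side'))
p,d=camera('side');print(tilt(p,d,'side'))
E
```

```text
(np.int64(242), array([0.17695302, 0.06720489]))
(np.int64(300), array([-0.17775333,  0.06661188]))
```

The tilt went from -0.177 to +0.178 rad, so the paddle is fully over. Next is the key.

move_arm --motion '[0,0,0,0,0,10,0,0,0,0,0,0,19,0,0,0,0,0,0,23,0,0,0,0,0,0,27,0,0,0,0,0,0,30,0,0,0,0,0,0,32,0,0,0,0,0,0,34,0,0,0,0,0,0,35,0,0,0,0,0,0,35,0,0,0,0,0,0,35,0]'

```text
clock: 5.68
eef_pos: [0.5249, -0.0314, 0.0599]
eef_rot: [[-0.991, -0.133, 0.002], [-0.133, 0.991, 0.001], [-0.003, 0.001, -1.0]]
wrist_force: [-8.5, 1.6, 21.4]
width: 0.0002
```

The key reached its hard stop (21 N, z = 0.060). Moving on to the big button.

move_arm --motion '[0,0,0,0,0,-15,0,0,0,0,0,0,-35,0,0,0,0,0,-25,-38,0,0,0,0,0,-55,-38,0,0,0,0,0,-71,-36,0,0,0,0,0,-71,-34,0,0,0,0,0,-71,-32,0,0,0,0,0,-71,-32,0]'

```text
clock: 6.35
eef_pos: [0.5339, -0.1011, 0.0913]
eef_rot: [[-0.991, -0.134, 0.002], [-0.134, 0.991, 0.002], [-0.002, 0.001, -1.0]]
wrist_force: [-0.1, 0.5, -0.5]
width: 0.0001
```

```bash
python3 look.py a3; python3 -c "
from workcell import *;s=read_state();print(s['eef_pos'])"
```

```text
top
[313. 226.] 492 [0.5128 0.035  0.0669] [0.5135 0.0362 0.0627]
[338. 223.] 258 [ 0.5211 -0.033   0.0597] [ 0.5217 -0.0338  0.1191]
side
[276. 170.] 631 [ 0.5436 -0.0991  0.1564] [ 0.5377 -0.1003  0.1237]
[329. 186.] 410 [0.5182 0.0365 0.066 ] [0.5172 0.036  0.0627]
[254. 182.] 52 [ 0.5461 -0.1694  0.0682] [ 0.5434 -0.1689  0.0609]
[304. 187.] 194 [ 0.5293 -0.0318  0.0584] [ 0.5271 -0.033   0.0562]
6.45 [-0.81101021 -0.01249373  0.3054978 ]
[ 0.53410705 -0.10036068  0.09159343]
```

View pics/a3.png

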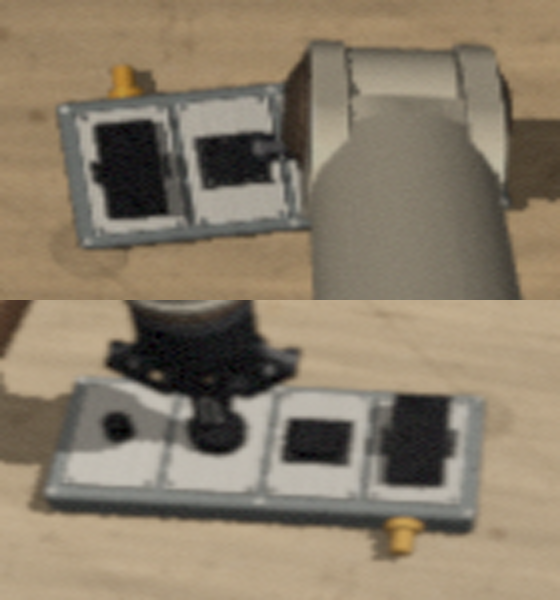

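The key's top is now at 0.0597 m, so it is fully down, and the fingers stand over the big button.

move_arm --motion '[0,0,0,0,0,10,0,0,0,0,0,0,18,0,0,0,0,0,0,22,0,0,0,0,0,0,25,0,0,0,0,0,0,28,0,0,0,0,0,0,30,0,0,0,0,0,0,31,0,0,0,0,0,0,32,0,0,0,0,0,0,32,0,0,0,0,0,0,32,0,0,0,0,0,0,32,0]'

```text
clock: 7.37
eef_pos: [0.5336, -0.0993, 0.0626]
eef_rot: [[-0.991, -0.136, 0.001], [-0.136, 0.991, 0.002], [-0.001, 0.002, -1.0]]
wrist_force: [-12.4, 3.9, 32.9]
width: 0.0001
```

move_arm --motion '[0,0,0,0,0,1,0,0,0,0,0,0,2,0,0,0,0,0,0,2,0,0,0,0,0,0,2,0,0,0,0,0,0,2,0,0,0,0,0,0,2,0,0,0,0,0,0,2,0,0,0,0,0,0,2,0,0,0,0,0,0,2,0,0,0,0,0,0,2,0]'

```text
clock: 8.2
eef_pos: [0.5337, -0.0993, 0.0628]
eef_rot: [[-0.991, -0.136, 0.001], [-0.136, 0.991, 0.001], [-0.001, 0.001, -1.0]]
wrist_force: [-7.7, 1.7, 22.9]
width: 0.0001
```

The button was held at its stop for over a second. Now I lift straight up and move back clear of the box.

move_arm --motion '[0,0,0,0,0,-15,0,0,0,0,0,0,-40,0,0,0,0,0,0,-75,0,0,0,0,0,0,-110,0,0,0,0,20,20,-140,0,0,0,0,40,50,-170,0,0,0,0,55,85,-190,0,0,0,0,60,120,-200,0,0,0,0,60,155,-200,0,0,0,0,60,190,-200,0,0,0,0,60,225,-200,0,0,0,0,60,245,-200,0]'

```text
clock: 9.2
eef_pos: [0.44, 0.139, 0.2635]
eef_rot: [[-0.99, -0.14, 0.002], [-0.14, 0.99, 0.003], [-0.003, 0.002, -1.0]]
wrist_force: [1.1, 0.3, 0.6]
width: -0.0001
```

```bash
python3 look.py a4; python3 - <<'E'
from h import *
import numpy as np
for c in ['top','side']:
    p,d=camera(c); cv2.imwrite(f'pics/{c}4.png',p)
    a=cv2.imread(f'pics/{c}0.png')
    D=cv2.absdiff(p,a).max(2); 
    cv2.imwrite(f'pics/diff{c}.png',np.minimum(D.astype(int)*2,255).astype(np.uint8))
    if c=='side':
        o,W=blobs(c,p,d); m=(p.max(2)<60)&(W[...,1]>.022)&(W[...,1]<.052)&(W[...,0]>.47)&(W[...,0]<.565)&(W[...,2]>.053)&(W[...,2]<.085)
        q=W[m];print('slope',np.polyfit(q[:,0],q[:,2],1),m.sum())
s=read_state();print(s['eef_pos'],s['clock'])
E
```

```text
top
[313. 226.] 490 [0.5128 0.0362 0.0673] [0.5134 0.0361 0.0629]
[364. 219.] 176 [ 0.5313 -0.1026  0.0701] [ 0.5315 -0.1038  0.0632]
[389. 216.] 47 [ 0.5394 -0.1703  0.0699] [ 0.5401 -0.1721  0.0618]
[338. 223.] 253 [ 0.5214 -0.0329  0.0587] [ 0.5229 -0.0319  0.0564]
side
[329. 186.] 412 [0.5184 0.0362 0.0658] [0.5188 0.0364 0.0621]
[279. 184.] 157 [ 0.5386 -0.1     0.0688] [ 0.5361 -0.1008  0.0617]
[254. 182.] 39 [ 0.5454 -0.1689  0.0678] [ 0.5437 -0.1697  0.0615]
[304. 187.] 197 [ 0.5299 -0.0321  0.059 ] [ 0.5278 -0.0329  0.0552]
9.3 [ 0.3755159  -0.18462163  0.16790103]
slope [-0.17633691  0.15768231] 309
[0.4408025  0.13497927 0.26287079] 9.4
```

View pics/top4.png

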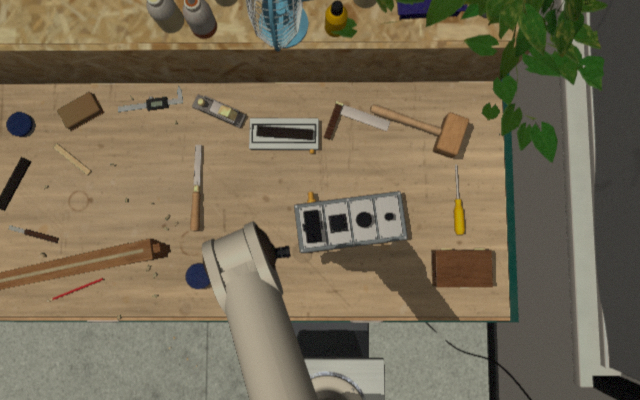

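View pics/diffside.png

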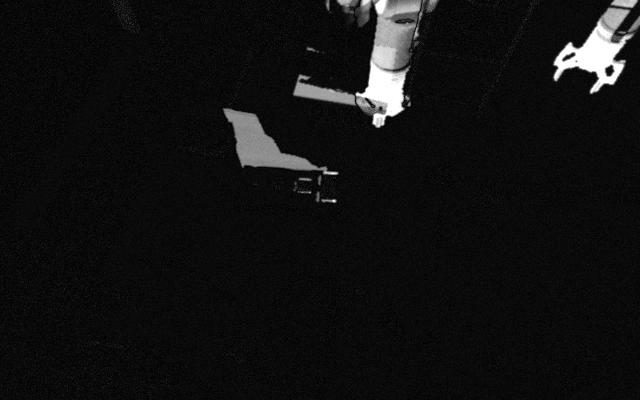

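The top view shows the arm clear of everything. The side difference picture shows changes only at the paddle, the key, the arm and its shadow, so the loose things have not moved.

```bash
python3 -c "
from workcell import *
print(finish_job())"
```

```text
the job is handed in; nothing more can be done
None
```

I pressed the controls in the required order with the fingertips shut and handed the job in at about 9.4 s of the 40 s allowed. `finish_job()` reports no verdict, so the checks below are my own measurements.

- **Paddle:** its far end was pushed to the hard stop. The tilt fitted from depth went from −0.177 to about +0.177 rad, and it still read that at the end.
- **Square key:** pushed to its hard stop. Its top ended at about 0.059 m, where fully down is 0.060 m.
- **Big button:** held at its stop for a little over a second, with the tip at 0.063 m and 23–33 N at the wrist. After release its top read 0.069–0.070 m.
- **Small button:** not touched; its top still read 0.068–0.070 m.
- **Loose things:** comparing the side view with the first picture, only the paddle, key, arm and shadow changed. The blank, chisel, tin and screwdriver showed no movement.
- **At hand-in:** the arm stood clear of everything at z = 0.26 m, with wrist force near zero.

No check failed or disagreed beyond the 1–2 mm camera noise.

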